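Build a bearing stack on the shim fixture and feel its gap with a taper gauge

TASK

To find which shim this bearing set needs, put the bearing over the spigot of the green fixture so that it lies flat on its seat, lay the bronze spacer ring over the spigot on top of it, let go of both, and swing the grey stop arm in by its black knob until it stands against its stop over the stack. Then take the taper gauge by its black grip, lay its blade flat on the spacer ring and slide it, thin end first and straight towards the column, under the middle of the arm's steel pad until it drags snugly between ring and pad, without forcing it. Finish still gripping the gauge, holding it at that depth so the gap can be read; leave the spray can and the gearbox housing alone.

Things in the scene. Friction and masses are not known exactly. Their poses are not given: they have to be found in the camera images.
- fixture: Green steel base plate 220 x 110 x 12 mm, fixed on the bench; carries the seat and spigot at its front and a dark collar that clamps the column 110 mm behind (+x of its frame). Origin on the bench, straight below the seat's centre; +x runs from the seat to the column (the way the gauge is pushed), z up. Its place and yaw vary (the column stands to the rear left, the gauge goes in from the front right).
- seat (a point): Centre of the seat's flat upper face, 20 mm above the bench; axes as the fixture. The seat is a round steel boss of 57 mm diameter, 8 mm above the plate; from its centre rises a dark spigot of 24 mm diameter, 24 mm high with a 6 mm tapered nose. Bearing lies on the seat, spacer on the bearing (spacer top then 30 mm above this point, 6 mm above the spigot).
- stand: Aluminium column of 21 mm diameter in the fixture's collar, top 96 to 100 mm above the bench; carries the stop arm. Origin on the column's axis; it is set to a different height each time (0 to 3.5 mm) so the gap between the spacer and the arm's pad is 5.5 to 9 mm. Column and arm are rigid in height.
- stop_arm (a joint): Angle of the grey stop arm about the upright column, rad: 0 = over the stack against its stop, the bar pointing from the column to the fixture's -x; positive = swung out to the robot's left, that direction turned clockwise (from above) by this angle; 1.2 to 1.7 at the start. Friction about 0.12 N m; it stays where left. Carry the knob along a 110 mm arc about the column.
- knob_mid (a point): Middle of the upright black knob (16 mm diameter, 26 mm high) at the arm's end, 110 mm from the column axis; the knob's foot is 13 mm below, the arm's 26 mm wide bar has its top 19 mm below, and the pad's underside is 41 mm below.
- pad_edge (a point): Middle of the front lower edge of the steel pad (44 x 44 x 8 mm) under the arm's end, 132 mm from the column axis; pad underside is level with this point. Axes as the arm: +x towards the column. With the arm closed this is 22 mm in front of the stack's centre, and the spacer sticks out 8 mm in front of it.
- bearing_mid (a point): Centre (half-way up) of the steel ball bearing: 62 mm outside, 30 mm bore, 16 mm high, 0.2 kg, lying flat on the bench.
- spacer: Bronze-coloured spacer ring: 60 mm outside, 28 mm bore, 14 mm high, 0.16 kg, lying flat on the bench; origin at the centre of its underside.
- spacer_mid (a point): Centre (half-way up) of the bronze-coloured spacer ring.
- bearing: The steel ball bearing, origin at the centre of its underside.
- gauge: Aluminium taper gauge, 0.08 kg, lying flat. Black rubber grip 50 long x 20 wide x 22 mm high, then a blade 16 mm wide and 100 mm long whose upper face slopes down from 12 mm thick at the grip to 2 mm at the tip (1 mm per 10 mm); blade friction about 0.2. Origin under the middle of the grip, underside of grip and blade in one plane; +x to the tip, z up.
- gauge_grip (a point): Centre of the gauge's black grip, 11 mm above its underside; axes as the gauge.
- gauge_tip (a point): Tip of the blade, on its underside, 125 mm from the grip's centre.
- spray_can: Yellow spray can with red cap, 57 mm diameter, 189 mm high, standing loose; origin under it. Not to be disturbed.
- housing: Grey die-cast gearbox housing 60 x 91 x 84 mm, standing loose; origin under it. Not to be disturbed.
There are look-alikes about, which are no part of the job. What is meant by the spacer is not blue, and is the larger of those in its own colour.

How it is judged:
By the outcome, as a careful person would: the job done as asked, in the order asked, and still so for the second after the job is handed in, while the arm keeps its last pose, push and grip.
It also fails if it takes over 72 s, if anything falls off the work surface, if the arm or the gripper's body presses on something with over 40 N, if the wrist force passes 120 N, or if a joint passes its speed limit or range.

ROBOT

A 6-joint arm with a two-finger parallel gripper is mounted at the origin on a cart in front of the work surface, level with it; the furniture and walls round the work are solid. World frame = base frame: x ahead of the robot, y to its left, z up, the work surface at z = 0. Lengths are in m, angles in rad, forces in N, time in s.
With the tool pointing down it reaches from about 0.35 to 0.875 m from the base axis. Payload 4.2 kg.
Tool frame: the origin (TCP) lies midway between the tips of the shut fingers; the grasp point (between the pads) lies 19 mm behind it; z points along the fingers, y is the line along which they close (so a half turn about z gives the same grasp; the last joint's range is limited). The gripper opens to 87 mm and grips with 3 to 60 N. Pads are 19 mm wide; open, the fingers measure 117 mm over their backs; the gripper's body (75 mm by 190 mm) begins 51 mm behind the grasp point.
Start: joints at [1.402, 0.385, 0.008, 0, -1.194, -0.259], TCP at [0.259, 0.569, 0.223] pointing down, gripper open.
Joint ranges: [-3.14, 3.14], [-1.21, 2.06], [-1.07, 1.41], [-3.16, 2.05], [-2.99, -0.16], [-3.1, 3.1]. Speed limits (rad/s): [2.79, 2.79, 3.14, 3.14, 3.14, 3.14].

INTERFACE

Orientations are given as a unit quaternion [w, x, y, z].
In Python, from workcell import r gives the robot as it stands.
- The arm moves only by the tool servo_tool, never from a script. Its argument "rows" is a list that holds one entry, the list of rows, each a list of 5 numbers: the shift along the tool's x, y, z in mm, then the turn about the tool's z in rad, then the closure, from 0 (fully open) to 1 (shut). A call has 1 to 20 rows; each row is the pose to reach, as a shift and turn from the pose commanded when the call began, along the tool's axes at that moment; what a row does not reach only later rows make up. A row lasts 1/12 s, in which the tool goes at most 41.7 mm and 7.16 degrees, less where a joint would pass 70% of its speed; a pose out of reach is approached as far as the arm can. A call with a gripper value outside its range is refused whole. The fingers move at their own pace and stop on an object; "force" is the grip in N (left out, the last holds). Time passes only in rows, so rows that repeat a pose let the fingers close. It gives the time, the measured TCP pose, the force, the opening and the grip force at its end, in the units of the state.
- r.get_state(): the state, without advancing time (a new reading comes with each control period).
- r.snapshot(name): name is "side" or "top"; returns (picture, depth): 420x560x3 uint8, red, green, blue; 420x560 float32, m along the optical axis (not along the pixel's ray), 0 where there is no reading.
- r.camera_info(name): a dict with "K" (3x3 intrinsics, pixels), "position" and "rotation" of the camera in the world. Camera axes: x right, y up, looking along -z (the intrinsics and any distortion apply to the point x, -y, -z); pixel columns grow to the right and rows downward; lengths in m; the calibration is good to about 2 mm. A picture is of the moment at which its call begins. camera_info takes no time and is no camera call.
- r.hand_in(): hands the job in; it is judged then, once.
The state is a dict: "t": time; "joint_positions": joint angles; "joint_velocities": joint speeds; "joint_efforts": joint torques, N m; "ee_pos": TCP position; "tcp_rot": TCP orientation; "wrist_force": force on the tool from outside, world axes, zero at the start; "wrist_torque": the same for the moment, N m; "grip_width": finger opening in m; "finger_force": force on a finger pad.
Only numpy, scipy, OpenCV 4.12 (cv2) and the standard library are available. Lean on these libraries where they do the work, as an engineer would, in place of code of your own. Each camera call takes 0.05 s, during which the arm holds its last target. There are 200 camera calls.

## Working session

There is one attempt and no reset: what is moved stays moved. The work goes in short steps, Python scripts to look and compute and a tool call to move; the robot and the scene stay as the last step left them, time stands still between calls to the robot, and variables do not carry over. Pictures are saved under pics/ and viewed, at most 13 in all, crops included, and the job is handed in when it is done.

Besides the shell and the picture viewer there is one more tool, called after "Request:" as name(argument=value, ...), one argument or row to a line, values as JSON. servo_tool: Moves the arm, as the interface text tells. Its arguments: {"type":"object","properties":{"rows":{"type":"array"},"force":{"type":"number"}},"required":["rows"]}

```bash
mkdir -p pics; cat > h.py <<'E'
import numpy as np, cv2
from workcell import r
def snap(n):
    p,d=r.snapshot(n); return p,d,r.camera_info(n)
def world(ci,u,v,d):
    K=np.array(ci["K"]);R=np.array(ci["rotation"]);p=np.array(ci["position"])
    u=np.asarray(u,float);v=np.asarray(v,float)
    c=np.stack([(u-K[0,2])/K[0,0]*d,-(v-K[1,2])/K[1,1]*d,-d*np.ones_like(u)],-1)
    return c@R.T+p
def ray(ci,u,v,z):
    p=np.array(ci["position"]);q=world(ci,u,v,1.0)-p
    return p+q*((z-p[2])/q[...,2])[...,None]
def proj(ci,P):
    K=np.array(ci["K"]);R=np.array(ci["rotation"]);c=(np.asarray(P,float)-np.array(ci["position"]))@R
    return np.stack([K[0,0]*c[...,0]/-c[...,2]+K[0,2],K[1,1]*-c[...,1]/-c[...,2]+K[1,2]],-1)
E
python3 - <<'E'
from h import *
for n in("side","top"):
    p,d,ci=snap(n); np.savez(f"{n}0.npz",p=p,d=d); cv2.imwrite(f"pics/{n}0.png",p[...,::-1]); print(n,{k:(np.round(v,3).tolist() if k in("K","position","rotation") else v) for k,v in ci.items()})
print(r.get_state())
E
```

```text
side {'K': [[430.454, 0.0, 281.262], [0.0, 430.454, 210.266], [0.0, 0.0, 1.0]], 'position': [0.316, 0.617, 1.206], 'rotation': [-0.165, -0.044, 0.269, 0.948]}
top {'K': [[457.519, 0.0, 284.729], [0.0, 457.519, 212.223], [0.0, 0.0, 1.0]], 'position': [0.468, -0.037, 1.451], 'rotation': [-0.698, -0.027, 0.021, 0.715]}
{'t': 0.1, 'joint_positions': array([ 1.40160509e+00,  3.85472855e-01,  6.78823053e-03, -4.38326709e-04,
       -1.19400136e+00, -2.58586566e-01]), 'joint_velocities': array([-0.00069408, -0.00350385,  0.00235632,  0.00173666, -0.00132888,
       -0.00109963]), 'joint_efforts': array([ 3.69696670e-05, -3.91691279e+01,  1.87936825e+01,  4.23201397e+00,
        1.34361113e-02, -7.22034997e-05]), 'ee_pos': array([0.2590513 , 0.56820495, 0.22158268]), 'tcp_rot': array([ 9.52985322e-04,  9.77195224e-01, -2.12340670e-01, -1.61291530e-04]), 'wrist_force': array([-0.08108484,  0.33810259, -0.12655617]), 'wrist_torque': array([0.00929371, 0.02043532, 0.06251927]), 'finger_force': 0.0, 'grip_width': 0.0871521323954655}
```

```bash
ls; ls pics
```

```text
h.py
pics
side0.npz
top0.npz
side0.png
top0.png
```

View pics/side0.png

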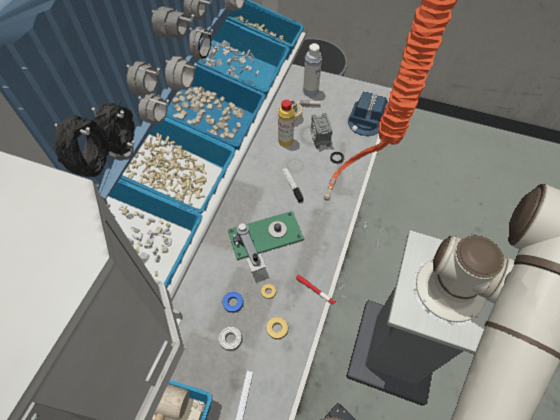

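View pics/top0.png

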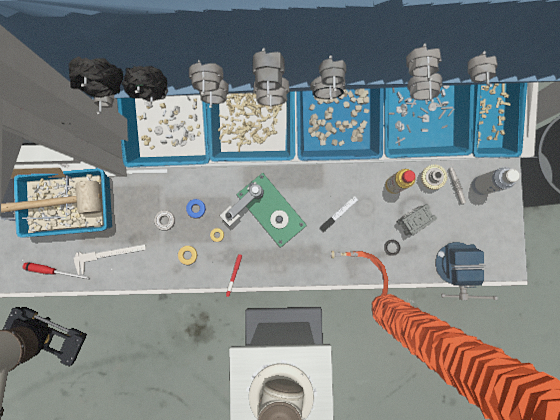

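```bash
sed -i 's/^import numpy.*/&\nfrom scipy.spatial.transform import Rotation as Ro/; s/R=np.array(ci\["rotation"\])/R=rm(ci["rotation"])/' h.py
cat >> h.py <<'E'
def rm(q): return Ro.from_quat(np.roll(q,-1)).as_matrix()
E
python3 - <<'E'
from h import *
t=np.load("top0.npz");s=np.load("side0.npz")
a=cv2.resize(t['p'][165:275,140:370],None,fx=3.4,fy=3.4,interpolation=cv2.INTER_CUBIC)
b=cv2.resize(s['p'][150:350,205:345],None,fx=3,fy=3,interpolation=cv2.INTER_CUBIC)
cv2.imwrite("pics/a.png",a[...,::-1]);cv2.imwrite("pics/b.png",b[...,::-1])
for n,D in(("top",t),("side",s)):
    ci=r.camera_info(n);h=cv2.cvtColor(D['p'],cv2.COLOR_RGB2HSV);H,S,V=[h[...,i].astype(int) for i in range(3)]
    v,u=np.mgrid[:420,:560];W=world(ci,u,v,D['d'])
    onb=(W[...,0]>.25)&(W[...,0]<.85)&(abs(W[...,1])<.5)&(W[...,2]<.2)&(W[...,2]>-.02)
    for nm,m in(("bronze",(H>15)&(H<32)&(S>90)&(V>90)),("blue",(H>105)&(H<125)&(S>120)),("green",(H>60)&(H<90)&(S>70)),("dark",(V<60))):
        k,l,st,c=cv2.connectedComponentsWithStats((m&onb).astype(np.uint8))
        for i in range(1,k):
            if st[i,4]>25:
                mm=l==i;print(n,nm,st[i].tolist(),c[i].round(1),np.median(W[mm],0).round(3),ray(ci,c[i][0],c[i][1],.01).round(4))
E
```

```text
top bronze [395, 169, 20, 19, 165] [402.3 179.3] [ 0.637 -0.36   0.157] [ 0.6609 -0.4006  0.01  ]
top bronze [211, 228, 13, 14, 110] [216.9 234.7] [0.5   0.189 0.009] [0.5005 0.1894 0.01  ]
top bronze [178, 246, 19, 19, 213] [187.2 254.8] [0.44  0.283 0.013] [0.4397 0.2839 0.01  ]
top blue [187, 199, 18, 19, 207] [195.5 208.2] [0.586 0.255 0.013] [0.5858 0.256  0.01  ]
top green [247, 173, 59, 74, 1573] [274.5 211.8] [0.571 0.012 0.011] [0.568  0.0063 0.01  ]
top green [237, 185, 11, 14, 54] [242.9 191.8] [0.635 0.104 0.012] [0.6343 0.1051 0.01  ]
side bronze [278, 106, 17, 15, 169] [285.9 113.9] [ 0.639 -0.355  0.154] [ 0.6854 -0.4896  0.01  ]
side bronze [279, 139, 14, 8, 63] [285.5 142.8] [ 0.638 -0.347  0.017] [ 0.6399 -0.3547  0.01  ]
side bronze [261, 284, 15, 15, 132] [268.1 290.7] [0.501 0.193 0.01 ] [0.5011 0.1937 0.01  ]
side bronze [267, 317, 21, 22, 283] [276.9 327.6] [0.439 0.288 0.014] [0.4398 0.2871 0.01  ]
side blue [223, 292, 20, 20, 252] [232.3 301.6] [0.586 0.261 0.013] [0.5866 0.2598 0.01  ]
side green [247, 212, 56, 41, 1155] [273.6 232.5] [0.556 0.01  0.012] [0.5529 0.0063 0.01  ]
side green [228, 228, 20, 31, 192] [237.6 245.8] [0.636 0.095 0.012] [0.6419 0.0882 0.01  ]
side dark [320, 134, 11, 7, 37] [325.5 136.6] [ 0.505 -0.399  0.049] [ 0.5121 -0.4325  0.01  ]
side dark [331, 152, 12, 11, 50] [336.5 157.3] [ 0.45  -0.356  0.005] [ 0.4483 -0.3532  0.01  ]
side dark [294, 188, 9, 14, 71] [297.8 194.9] [ 0.524 -0.148  0.021] [ 0.5263 -0.1553  0.01  ]
```

View pics/a.png

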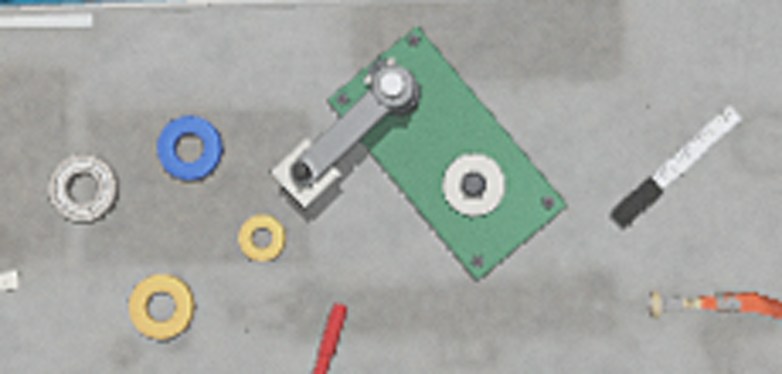

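View pics/b.png

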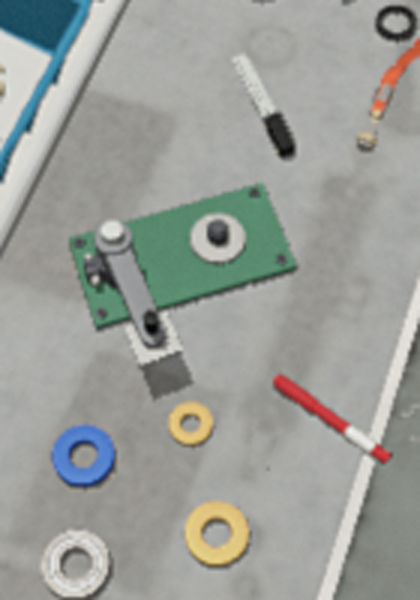

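Candidates: the rings in the top view are blue (195,208), small bronze (217,235) and large bronze (187,255). The large bronze ring is the spacer. The bearing is at (164,220). The gauge has its black grip at (325,225) and a pale blade towards (355,200). The red pen (233,275) and the black ring (392,247) are not part of the job. The crops confirm these choices. The arm is swung left, with its knob at about (230,215).

```bash
cat > m.py <<'E'
from h import *
v,u=np.mgrid[:420,:560]
def cen(ci,m,z):
    return ray(ci,u[m],v[m],z)
for n in("top","side"):
    D=np.load(n+"0.npz");ci=r.camera_info(n);W=world(ci,u,v,D['d'])
    h=cv2.cvtColor(D['p'],cv2.COLOR_RGB2HSV);H,S,V=[h[...,i].astype(int) for i in range(3)]
    near=lambda x,y,R:np.hypot(W[...,0]-x,W[...,1]-y)<R
    bench=W[near(.5,.25,.12)&(S<40)&(V<190)&(V>110)];print(n,"bench z",np.median(bench[:,2]).round(4),bench[:,2].std().round(4))
    def circ(nm,m,z):
        m=cv2.morphologyEx(m.astype(np.uint8),cv2.MORPH_CLOSE,np.ones((3,3)))
        c=max(cv2.findContours(m,cv2.RETR_EXTERNAL,cv2.CHAIN_APPROX_NONE)[0],key=cv2.contourArea)
        f=np.zeros_like(m);cv2.drawContours(f,[c],-1,1,-1);f=f>0
        P=cen(ci,f,z);print(n,nm,P.mean(0).round(4),"diam",(4*P[:,:2].std(0)).round(4),"zmed",np.median(W[f][:,2]).round(4))
    circ("bearing",near(W[220,164,0] if n=="top" else .55,.33,.07)&(W[...,2]>.008)&(V>60),.012)
    br=(H>15)&(H<32)&(S>80)
    circ("spacer",near(.44,.285,.06)&br,.010)
    green=(H>60)&(H<95)&(S>60)&near(.58,.03,.2)
    P=cen(ci,green,.012)[:,:2]; 
    rc=cv2.minAreaRect((P*1000).astype(np.float32));print(n,"plate",rc,cv2.boxPoints(rc).round(0).tolist())
    circ("seat",near(.55,-.03,.045)&(~green)&(W[...,2]>.014),.020)
    circ("spig",near(.55,-.03,.03)&(V<110)&(W[...,2]>.02),.036)
    g=near(.53,-.145,.06)&(V<75)&(W[...,2]>.008);circ("grip",g,.016)
    Q=cen(ci,g,.016)[:,:2];print(cv2.minAreaRect((Q*1000).astype(np.float32)))
    bl=near(.58,-.19,.07)&(V>200)&(W[...,2]>-.01);Q=cen(ci,bl,.006)[:,:2];rc=cv2.minAreaRect((Q*1000).astype(np.float32));print("blade",rc,cv2.boxPoints(rc).round(0).tolist(),Q.mean(0).round(4))
    kn=near(.55,.15,.05)&(V<75)&(W[...,2]>.07);circ("knob",kn,.099)
    col=near(.64,.07,.06)&(W[...,2]>.085)
    circ("coltop",col&(V>190),.098); print(np.percentile(W[col][:,2],[50,90]).round(4))
E
python3 m.py
```

```text
top bench z -0.0013 0.0065
top bearing [0.551  0.3563 0.012 ] diam [0.0614 0.0638] zmed 0.0134
top spacer [0.4396 0.284  0.01  ] diam [0.0592 0.0609] zmed 0.012
top plate ((756.261962890625, -265.7861633300781), (224.45404052734375, 798.5030517578125), 32.54173278808594) [[447.0, 10.0], [876.0, -663.0], [1066.0, -542.0], [636.0, 131.0]]
top seat [ 0.5441 -0.0096  0.02  ] diam [0.0573 0.0509] zmed 0.0201
top spig [ 0.5426 -0.011   0.036 ] diam [0.0276 0.0184] zmed 0.0409
top grip [ 0.525  -0.1572  0.016 ] diam [0.0393 0.0449] zmed 0.0212
((524.7931518554688, -156.6216583251953), (16.4656925201416, 47.5830078125), 39.629180908203125)
blade ((575.2066650390625, -214.95962524414062), (17.062725067138672, 97.01557922363281), 40.945587158203125) [[537.0, -184.0], [601.0, -257.0], [613.0, -246.0], [550.0, -173.0]] [ 0.5753 -0.2152]
top knob [0.5547 0.1387 0.099 ] diam [0.016  0.0107] zmed 0.1082
top coltop [0.7162 0.0817 0.098 ] diam [0.0257 0.0979] zmed 0.2966
[0.2362 0.3002]
side bench z -0.0004 0.0074
side bearing [0.5514 0.3584 0.012 ] diam [0.0634 0.0632] zmed 0.0148
side spacer [0.44 
[... 173 characters left out ...]
524.0, -88.0], [694.0, 46.0], [627.0, 132.0]]
side seat [ 0.5446 -0.0083  0.02  ] diam [0.059  0.0498] zmed 0.0207
side spig [ 0.5455 -0.0087  0.036 ] diam [0.0221 0.0114] zmed 0.0412
side grip [ 0.5255 -0.1531  0.016 ] diam [0.0414 0.0505] zmed 0.0212
((524.8284912109375, -152.8336944580078), (20.196643829345703, 53.97724914550781), 41.0737190246582)
blade ((578.188720703125, -216.378173828125), (13.991630554199219, 82.03021240234375), 42.752655029296875) [[545.0, -191.0], [601.0, -251.0], [611.0, -242.0], [555.0, -182.0]] [ 0.5773 -0.2168]
side knob [0.5572 0.145  0.099 ] diam [0.0178 0.0232] zmed 0.1094
side coltop [ 0.7389 -0.0038  0.098 ] diam [0.0146 0.0888] zmed 0.2328
[0.2327 0.3006]
```

```bash
sed -i 's/near(.58,.03,.2)/near(.58,.03,.2)\&(W[...,2]<.03)/; s/near(.55,-.03,.045)/near(.543,-.016,.045)/; s/near(.55,-.03,.03)/near(.543,-.016,.03)/; s/(W\[...,2\]>.085)/(W[...,2]>.085)\&(W[...,2]<.115)/; s/(.64,.07,.06)/(.63,.06,.05)/' m.py; python3 m.py | egrep "plate|seat|spig|coltop|^\[|knob"
```

```text
top plate ((575.8236083984375, 16.911483764648438), (217.34129333496094, 107.87931060791016), 38.16758346557617) [[457.0, -8.0], [524.0, -93.0], [695.0, 42.0], [628.0, 126.0]]
top seat [ 0.5435 -0.0071  0.02  ] diam [0.0566 0.0569] zmed 0.0199
top spig [ 0.5422 -0.0087  0.036 ] diam [0.0261 0.0246] zmed 0.0418
top knob [0.5547 0.1387 0.099 ] diam [0.016  0.0107] zmed 0.1082
top coltop [0.6311 0.0609 0.098 ] diam [0.0203 0.0196] zmed 0.0972
[0.0947 0.098 ]
side plate ((575.49560546875, 21.88275146484375), (216.7740020751953, 108.9164810180664), 38.29262161254883) [[457.0, -3.0], [524.0, -88.0], [694.0, 46.0], [627.0, 132.0]]
side seat [ 0.5437 -0.0038  0.02  ] diam [0.0582 0.0604] zmed 0.0206
side spig [ 0.5436 -0.0008  0.036 ] diam [0.0245 0.0284] zmed 0.0396
side knob [0.5572 0.145  0.099 ] diam [0.0178 0.0232] zmed 0.1094
side coltop [0.6315 0.0626 0.098 ] diam [0.0202 0.0182] zmed 0.0977
[0.0947 0.0997]
```

```bash
cat > plan.py <<'E'
import sys
from h import *
def plan(x,y,z,th=None):
    s=r.get_state();R=rm(s["tcp_rot"]);p=np.array(s["ee_pos"])
    cur=np.degrees(np.arctan2(R[1,0],R[0,0]));d=R.T@(np.array([x,y,z])-p)*1000
    turn=0 if th is None else np.radians((cur-th+180)%360-180)
    print("t",round(s["t"],2),"pos",(p*1000).round(1),"th",cur.round(1),"zax",R[:,2].round(3),"F",np.round(s["wrist_force"],1),"w",round(s["grip_width"]*1000,1),"-> shift",d.round(1),"turn",round(turn,3))
if __name__=="__main__":
    a=list(map(float,sys.argv[1:]));plan(*a)
E
python3 plan.py .5512 .3574 .1 -116
```

```text
t 0.1 pos [259.1 568.2 221.6] th -24.5 zax [-0.001 -0.002 -1.   ] F [-0.1  0.3 -0.1] w 87.2 -> shift [353.3  70.3 121.8] turn 1.597
```

Request:
servo_tool(
  rows=[
    [[353,70,122,1.597,0],[353,70,122,1.597,0],[353,70,122,1.597,0],[353,70,122,1.597,0],[353,70,122,1.597,0],[353,70,122,1.597,0],[353,70,122,1.597,0],[353,70,122,1.597,0],[353,70,122,1.597,0],[353,70,122,1.597,0],[353,70,122,1.597,0],[353,70,122,1.597,0],[353,70,122,1.597,0],[353,70,122,1.597,0],[353,70,122,1.597,0],[353,70,122,1.597,0]],
  ],
  force=30,
)

```text
t: 1.43
ee_pos: [0.5512, 0.3585, 0.1003]
tcp_rot: [-0.0, -0.531, 0.848, -0.0]
wrist_force: [-0.7, 0.6, 0.9]
grip_width: 0.0868
finger_force: 0.0
```

```bash
python3 plan.py .5512 .3574 .004 -116; python3 - <<'E'
from h import *
p,d,ci=snap("top");P,d,cj=snap("side")
print(proj(ci,[.5512,.3574,.012]),proj(cj,[.5512,.3574,.012]))
a=cv2.resize(p[160:270,110:250],None,fx=4,fy=4);b=cv2.resize(P[260:400,170:310],None,fx=3.1,fy=3.1)[:440]
cv2.imwrite("pics/c.png",cv2.resize(np.hstack([a,np.pad(b,((0,440-b.shape[0]),(0,0),(0,0)))])[...,::-1],(790,350)))
E
```

```text
t 1.43 pos [551.2 358.5 100.3] th -115.9 zax [-0. -0. -1.] F [-0.7  0.6  0.9] w 86.8 -> shift [ 1.  -0.5 96.3] turn 0.002
[163.42349074 219.92445769] [230.19691036 337.63309614]
```

View pics/c.png

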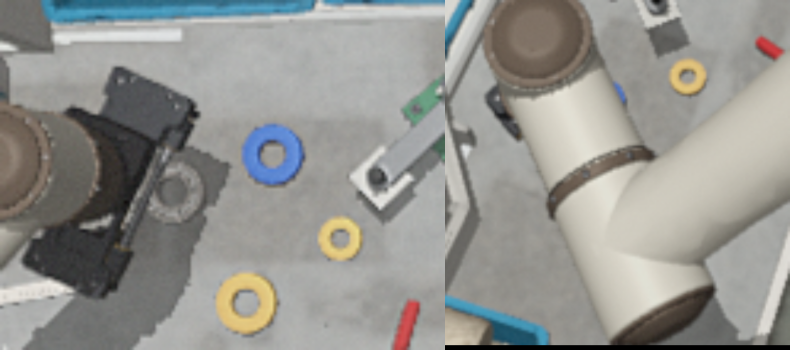

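The picture shows the gripper over the bearing, which is partly hidden at crop (175,190), and nothing else is under the fingers. I'll descend and grip.

Request:
servo_tool(
  rows=[
    [[1,-0.5,60,0,0],[1,-0.5,80,0,0],[1,-0.5,90,0,0],[1,-0.5,96,0,0],[1,-0.5,96,0,0],[1,-0.5,96,0,0.15],[1,-0.5,96,0,0.5],[1,-0.5,96,0,0.5],[1,-0.5,96,0,0.5],[1,-0.5,96,0,0.5],[1,-0.5,96,0,0.5]],
  ],
  force=30,
)

```text
t: 2.45
ee_pos: [0.5524, 0.358, 0.006]
tcp_rot: [0.001, -0.53, 0.848, 0.0]
wrist_force: [0.5, 0.2, 3.7]
grip_width: 0.0608
finger_force: 30.0
```

```bash
python3 plan.py .5436 -.0055 .09 -116
```

```text
t 2.45 pos [552.4 358.    6. ] th -116.0 zax [ 0.002  0.002 -1.   ] F [0.5 0.2 3.7] w 60.8 -> shift [ 330.4 -151.5  -84.6] turn 0.0
```

Request:
servo_tool(
  rows=[
    [[0,0,-40,0,0.5],[0,0,-80,0,0.5],[0,0,-120,0,0.5],[20,-9,-150,0,0.5],[55,-25,-155,0,0.5],[93,-42,-155,0,0.5],[130,-60,-155,0,0.5],[167,-76,-155,0,0.5],[204,-93,-155,0,0.5],[241,-110,-155,0,0.5],[276,-126,-155,0,0.5],[305,-140,-155,0,0.5],[325,-149,-155,0,0.5],[330,-151.5,-155,0,0.5],[330,-151.5,-155,0,0.5],[330,-151.5,-155,0,0.5]],
  ],
)

```text
t: 3.78
ee_pos: [0.5427, -0.0053, 0.1593]
tcp_rot: [-0.0, -0.53, 0.848, 0.0]
wrist_force: [0.1, -0.4, -1.5]
grip_width: 0.0607
finger_force: 30.0
```

```bash
python3 plan.py .5436 -.0055 .1 -116; python3 - <<'E'
from h import *
p,d,ci=snap("top");P,e,cj=snap("side")
np.savez("x1.npz",p=p,d=d,P=P,e=e)
print(proj(ci,[.5436,-.0055,.15]),proj(cj,[.5436,-.0055,.15]))
a=cv2.resize(p[140:280,190:350],None,fx=2.5,fy=2.5);b=cv2.resize(P[120:260,200:360],None,fx=2.5,fy=2.5)
cv2.imwrite("pics/d.png",np.hstack([a,b])[...,::-1])
E
```

```text
t 3.78 pos [542.7  -5.3 159.3] th -116.0 zax [-0.  0. -1.] F [ 0.1 -0.4 -1.5] w 60.7 -> shift [-0.3 -0.9 59.3] turn -0.001
[277.27024136 216.90337287] [277.57125542 206.84643534]
```

View pics/d.png

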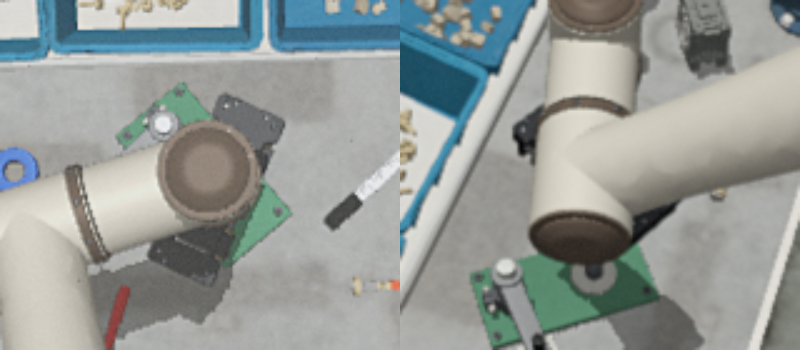

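Request:
servo_tool(
  rows=[
    [[-0.3,-0.9,35,0,0.5],[-0.3,-0.9,65,0,0.5],[-0.3,-0.9,85,0,0.5],[-0.3,-0.9,97,0,0.5],[-0.3,-0.9,104,0,0.5],[-0.3,-0.9,108,0,0.5],[-0.3,-0.9,111,0,0.5],[-0.3,-0.9,114,0,0.5],[-0.3,-0.9,117,0,0.5],[-0.3,-0.9,117,0,0.5]],
  ],
)

```text
t: 4.72
ee_pos: [0.5451, -0.0054, 0.043]
tcp_rot: [0.001, -0.53, 0.848, -0.001]
wrist_force: [1.8, 0.9, -2.6]
grip_width: 0.0605
finger_force: 30.0
```

```bash
python3 plan.py .5436 -.0055 .026 -116
```

```text
t 4.72 pos [545.1  -5.4  43. ] th -116.0 zax [ 0.003  0.001 -1.   ] F [ 1.8  0.9 -2.6] w 60.5 -> shift [ 0.8  1.3 17. ] turn 0.0
```

Request:
servo_tool(
  rows=[
    [[0,0,3,0,0.5],[0,0,6,0,0.5],[0,0,9,0,0.5],[0,0,11,0,0.5],[0,0,13,0,0.5],[0,0,15,0,0.5],[0,0,16,0,0.5],[0,0,16,0,0.5]],
  ],
)

```text
t: 5.38
ee_pos: [0.545, -0.0055, 0.0268]
tcp_rot: [0.001, -0.53, 0.848, -0.001]
wrist_force: [4.6, -0.7, -0.6]
grip_width: 0.0607
finger_force: 30.0
```

```bash
python3 plan.py .5436 -.0055 .026 -116
```

```text
t 5.38 pos [545.   -5.5  26.8] th -116.0 zax [ 0.003  0.    -1.   ] F [ 4.6 -0.7 -0.6] w 60.7 -> shift [0.6 1.3 0.8] turn 0.0
```

Request:
servo_tool(
  rows=[
    [[-0.4,-0.9,0,0,0.5],[-0.9,-1.8,0.8,0,0.5],[-0.9,-1.8,1.2,0,0.5],[-0.9,-1.8,1.2,0,0.5]],
  ],
)

```text
t: 5.72
ee_pos: [0.545, -0.0057, 0.0259]
tcp_rot: [-0.001, -0.53, 0.848, 0.0]
wrist_force: [1.0, 2.1, 5.5]
grip_width: 0.0607
finger_force: 30.0
```

```bash
python3 plan.py .5436 -.0055 .026 -116
```

```text
t 5.72 pos [545.   -5.7  25.9] th -116.0 zax [-0.002 -0.    -1.   ] F [1.  2.1 5.5] w 60.7 -> shift [ 0.4  1.4 -0.1] turn -0.0
```

Request:
servo_tool(
  rows=[
    [[-0.9,-1.8,1,0,0.3],[-0.9,-1.8,0,0,0],[-0.9,-1.8,0,0,0],[-0.9,-1.8,0,0,0],[-0.9,-1.8,-15,0,0],[-0.9,-1.8,-45,0,0],[-0.9,-1.8,-85,0,0],[-0.9,-1.8,-125,0,0],[-15,15,-140,0,0],[-44,45,-140,0,0],[-73,75,-140,0,0],[-102,105,-140,0,0],[-131,134,-140,0,0],[-160,164,-140,0,0],[-189,194,-120,0,0],[-210,216,-95,0,0],[-216,222,-74,0,0],[-216,222,-74,0,0],[-216,222,-74,0,0]],
  ],
)

```text
t: 7.3
ee_pos: [0.4396, 0.2848, 0.0977]
tcp_rot: [-0.003, -0.53, 0.848, -0.001]
wrist_force: [-0.9, 0.6, -0.6]
grip_width: 0.0871
finger_force: 0.0
```

```bash
python3 plan.py .4398 .2855 .004 -116; python3 - <<'E'
from h import *
v,u=np.mgrid[:420,:560]
for n in("top","side"):
    p,d,ci=snap(n);W=world(ci,u,v,d);cv2.imwrite(f"pics/{n}2.png",p[...,::-1])
    m=(np.hypot(W[...,0]-.545,W[...,1]+.005)<.05)&(W[...,2]>.027)&(W[...,2]<.05)
    P=ray(ci,u[m],v[m],.036);print(n,"bearing",P.mean(0).round(4),P[:,:2].std(0)*4,m.sum(),np.percentile(W[m][:,2],[20,50,80]).round(4))
    if n=="side": cv2.imwrite("pics/e.png",cv2.resize(np.hstack([q:=p[180:280,210:330]]),None,fx=5,fy=5)[...,::-1])
E
```

```text
t 7.3 pos [439.6 284.8  97.7] th -115.9 zax [-0.004 -0.005 -1.   ] F [-0.9  0.6 -0.6] w 87.1 -> shift [-1.3 -0.  93.6] turn 0.001
top bearing [ 0.5421 -0.0067  0.036 ] [0.06401788 0.0641706 ] 291 [0.0325 0.0355 0.0386]
side bearing [ 0.5415 -0.0018  0.036 ] [0.06310341 0.0675223 ] 289 [0.0334 0.0362 0.0389]
```

View pics/e.png

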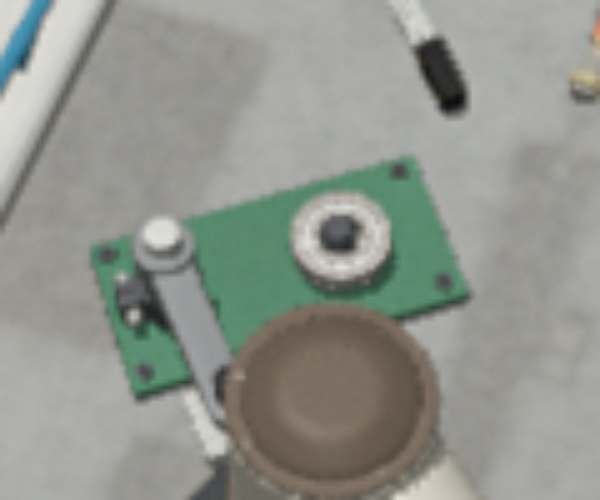

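The picture shows the bearing lying flat on the seat around the spigot at crop (340,240), with its top at z≈36 mm. Next I'll grip the spacer.

Request:
servo_tool(
  rows=[
    [[-1.5,-0.5,50,0,0],[-1.5,-0.5,75,0,0],[-1.5,-0.5,87,0,0],[-1.5,-0.5,93.5,0,0],[-1.5,-0.5,93.5,0,0],[-1.5,-0.5,93.5,0,0.15],[-1.5,-0.5,93.5,0,0.5],[-1.5,-0.5,93.5,0,0.5],[-1.5,-0.5,93.5,0,0.5],[-1.5,-0.5,93.5,0,0.5],[-1.5,-0.5,93.5,0,0.5]],
  ],
  force=30,
)

```text
t: 8.32
ee_pos: [0.4425, 0.2873, 0.0067]
tcp_rot: [0.001, -0.53, 0.848, 0.0]
wrist_force: [-1.1, -0.8, 3.3]
grip_width: 0.0591
finger_force: 30.0
```

```bash
python3 plan.py .546 -.006 .16 -116
```

```text
t 8.32 pos [442.5 287.3   6.7] th -116.0 zax [ 0.001  0.001 -1.   ] F [-1.1 -0.8  3.3] w 59.1 -> shift [ 218.1 -221.6 -153.5] turn 0.0
```

Request:
servo_tool(
  rows=[
    [[0,0,-40,0,0.5],[0,0,-80,0,0.5],[0,0,-120,0,0.5],[12,-13,-145,0,0.5],[36,-37,-153,0,0.5],[64,-66,-153,0,0.5],[92,-94,-153,0,0.5],[120,-122,-153,0,0.5],[148,-150,-153,0,0.5],[174,-178,-153,0,0.5],[198,-202,-153,0,0.5],[212,-217,-153,0,0.5],[217,-222,-153,0,0.5],[217,-222,-153,0,0.5],[217,-222,-153,0,0.5]],
  ],
)

```text
t: 9.57
ee_pos: [0.5459, -0.0053, 0.1584]
tcp_rot: [-0.0, -0.53, 0.848, 0.0]
wrist_force: [0.1, 0.6, -1.7]
grip_width: 0.059
finger_force: 30.0
```

```bash
python3 plan.py .547 -.0055 .055 -116
```

```text
t 9.57 pos [545.9  -5.3 158.4] th -116.1 zax [-0.001  0.    -1.   ] F [ 0.1  0.6 -1.7] w 59.0 -> shift [ -0.4  -1.2 103.4] turn -0.001
```

Request:
servo_tool(
  rows=[
    [[-0.4,-1.2,35,0,0.5],[-0.4,-1.2,65,0,0.5],[-0.4,-1.2,85,0,0.5],[-0.4,-1.2,98,0,0.5],[-0.4,-1.2,104,0,0.5],[-0.4,-1.2,107,0,0.5],[-0.4,-1.2,109,0,0.5],[-0.4,-1.2,111,0,0.5],[-0.4,-1.2,113,0,0.5],[-0.4,-1.2,113,0,0.5]],
  ],
)

```text
t: 10.4
ee_pos: [0.548, -0.0055, 0.0463]
tcp_rot: [0.001, -0.53, 0.848, -0.0]
wrist_force: [-0.3, 0.1, -1.3]
grip_width: 0.0594
finger_force: 30.0
```

```bash
python3 plan.py .547 -.0055 .0427 -116
```

```text
t 10.4 pos [548.   -5.5  46.3] th -116.0 zax [ 0.001  0.    -1.   ] F [-0.3  0.1 -1.3] w 59.4 -> shift [0.5 0.8 3.6] turn -0.0
```

Request:
servo_tool(
  rows=[
    [[0,0,1.5,0,0.5],[0,0,3,0,0.5],[0,0,3.8,0,0.5],[0,0,3.8,0,0.5],[0,0,3.8,0,0.5]],
  ],
)

```text
t: 10.82
ee_pos: [0.5479, -0.0057, 0.0427]
tcp_rot: [0.0, -0.53, 0.848, -0.0]
wrist_force: [-1.1, 0.6, 4.9]
grip_width: 0.059
finger_force: 30.0
```

Request:
servo_tool(
  rows=[
    [[0,0,3.8,0,0.3],[0,0,3,0,0],[0,0,3,0,0],[0,0,3,0,0],[0,0,-15,0,0],[0,0,-45,0,0],[0,0,-80,0,0],[-10,4,-107,-0.12,0],[-35,14,-107,-0.24,0],[-70,28,-107,-0.36,0],[-105,42,-107,-0.48,0],[-130,52,-107,-0.6,0],[-137,55,-107,-0.72,0],[-137,55,-107,-0.84,0],[-137,55,-107,-0.96,0],[-137,55,-107,-1.08,0],[-137,55,-107,-1.2,0],[-137,55,-107,-1.2,0],[-137,55,-107,-1.2,0]],
  ],
  force=10,
)

```text
t: 12.4
ee_pos: [0.5583, 0.1416, 0.1488]
tcp_rot: [0.0, 0.916, -0.402, -0.0]
wrist_force: [0.9, 0.5, -0.6]
grip_width: 0.0871
finger_force: 0.0
```

```bash
python3 plan.py .5585 .142 .089 -47; python3 - <<'E'
from h import *
v,u=np.mgrid[:420,:560]
I=[]
for n in("top","side"):
    p,d,ci=snap(n);W=world(ci,u,v,d)
    h=cv2.cvtColor(p,cv2.COLOR_RGB2HSV);H,S=h[...,0],h[...,1]
    m=(H>15)&(H<32)&(S>80)&(np.hypot(W[...,0]-.545,W[...,1]+.005)<.05)
    if m.any():
        P=ray(ci,u[m],v[m],.046);print(n,"spacer",P.mean(0).round(4),P[:,:2].std(0)*4,m.sum(),np.percentile(W[m][:,2],[20,50,80]).round(4))
    a,b=(150,190) if n=="top" else (180,200)
    I.append(cv2.resize(p[a:a+110,b:b+130],None,fx=3,fy=3))
cv2.imwrite("pics/f.png",np.hstack(I)[...,::-1])
E
```

```text
t 12.4 pos [558.3 141.6 148.8] th -47.4 zax [-0. -0. -1.] F [ 0.9  0.5 -0.6] w 87.1 -> shift [-0.2 -0.4 59.8] turn -0.008
top spacer [ 0.5456 -0.0082  0.046 ] [0.06547162 0.06533827] 233 [0.0463 0.0489 0.0514]
```

View pics/f.png

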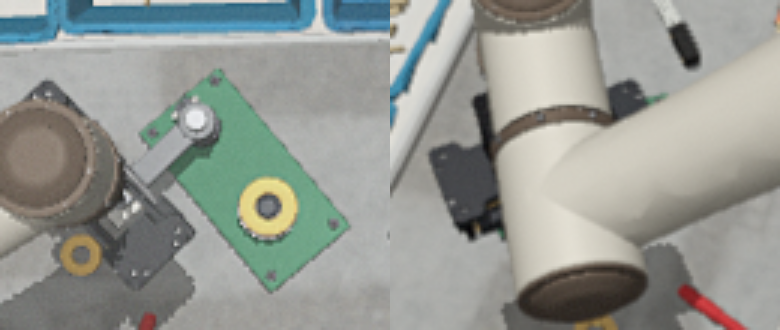

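The picture shows the spacer on the bearing with the spigot through it at crop (268,205), its top at about 50 mm. The gripper is over the knob, so I'll descend.

Request:
servo_tool(
  rows=[
    [[0,0,30,0,0],[0,0,50,0,0],[0,0,60,0,0],[0,0,60,0,0.3],[0,0,60,0,0.6],[0,0,60,0,0.9],[0,0,60,0,0.9],[0,0,60,0,0.9],[0,0,60,0,0.9],[0,0,60,0,0.9],[0,0,60,0,0.9]],
  ],
  force=10,
)

```text
t: 13.42
ee_pos: [0.5585, 0.1417, 0.0894]
tcp_rot: [-0.0, 0.916, -0.401, 0.0]
wrist_force: [0.5, 0.1, -0.8]
grip_width: 0.0419
finger_force: 0.0
```

```bash
python3 plan.py .5585 .142 .089 -47; python3 - <<'E'
from h import *
s=r.get_state();R=rm(s["tcp_rot"]);p=np.array(s["ee_pos"])
c=np.array([.634,.0615]);v=p[:2]-c;a0=np.degrees(np.arctan2(v[1],v[0]));print("r",np.hypot(*v),"a0",a0)
v*=.110/np.hypot(*v)
N=17;tot=218-a0
for i in range(1,N+1):
    b=np.radians(tot*i/N);w=np.array([[np.cos(b),-np.sin(b)],[np.sin(b),np.cos(b)]])@v
    d=R.T@np.append(w-v,0)*1000;print(i,d.round(1)[:2],round(-b,3))
E
```

```text
t 13.42 pos [558.5 141.7  89.4] th -47.3 zax [ 0.001  0.    -1.   ] F [ 0.5  0.1 -0.8] w 41.9 -> shift [-0.2 -0.2  0.4] turn -0.005
r 0.11012779620288275 a0 133.28924230182275
1 [0.5 9.6] -0.087
2 [ 1.8 19. ] -0.174
3 [ 4.  28.3] -0.261
4 [ 6.9 37.4] -0.348
5 [10.7 46.2] -0.435
6 [15.2 54.7] -0.522
7 [20.4 62.7] -0.609
8 [26.2 70.3] -0.696
9 [32.8 77.3] -0.783
10 [39.8 83.7] -0.87
11 [47.5 89.4] -0.957
12 [55.6 94.5] -1.044
13 [64.1 98.9] -1.131
14 [ 72.9 102.5] -1.218
15 [ 82.1 105.3] -1.305
16 [ 91.4 107.4] -1.392
17 [100.9 108.6] -1.478
```

Request:
servo_tool(
  rows=[
    [[0,0,0,0,0.9],[0,0,0,0,0.9],[0,0,0,0,0.9],[0,0,0,0,0.9],[0,0,0,0,0.9],[0,0,0,0,0.9],[0,0,0,0,0.9]],
  ],
  force=12,
)

```text
t: 14.0
ee_pos: [0.5585, 0.1417, 0.089]
tcp_rot: [-0.0, 0.916, -0.401, 0.0]
wrist_force: [0.4, 0.7, -1.2]
grip_width: 0.0157
finger_force: 12.0
```

Request:
servo_tool(
  rows=[
    [[0.5,9.6,0,-0.087,0.9],[1.8,19,0,-0.174,0.9],[4,28.3,0,-0.261,0.9],[6.9,37.4,0,-0.348,0.9],[10.7,46.2,0,-0.435,0.9],[15.2,54.7,0,-0.522,0.9],[20.4,62.7,0,-0.609,0.9],[26.2,70.3,0,-0.696,0.9],[32.8,77.3,0,-0.783,0.9],[39.8,83.7,0,-0.87,0.9],[47.5,89.4,0,-0.957,0.9],[55.6,94.5,0,-1.044,0.9],[64.1,98.9,0,-1.131,0.9],[72.9,102.5,0,-1.218,0.9],[82.1,105.3,0,-1.305,0.9],[91.4,107.4,0,-1.392,0.9],[91.4,107.4,0,-1.392,0.9]],
  ],
  force=12,
)

```text
t: 15.42
ee_pos: [0.5413, 0.0003, 0.089]
tcp_rot: [0.0, 0.96, 0.28, -0.001]
wrist_force: [-1.9, -0.8, 2.0]
grip_width: 0.0155
finger_force: 12.0
```

```bash
python3 plan.py .5473 -.0062 .089 38
```

```text
t 15.42 pos [5.413e+02 3.000e-01 8.900e+01] th 32.5 zax [-0.002 -0.001 -1.   ] F [-1.9 -0.8  2. ] w 15.5 -> shift [1.6 8.7 0. ] turn -0.095
```

Request:
servo_tool(
  rows=[
    [[0.3,3,0,-0.03,0.9],[0.6,6,0,-0.06,0.9],[1,8,0,-0.09,0.9],[1.2,10,0,-0.1,0.9],[1.4,11,0,-0.1,0.9],[1.4,11,0,-0.1,0.9],[1.4,11,0,-0.1,0.9]],
  ],
)

```text
t: 16.0
ee_pos: [0.5468, -0.0073, 0.089]
tcp_rot: [-0.0, 0.945, 0.326, -0.002]
wrist_force: [-5.3, -1.2, 3.6]
grip_width: 0.0153
finger_force: 12.0
```

```bash
python3 plan.py .5473 -.0062 .089 38
```

```text
t 16.0 pos [546.8  -7.3  89. ] th 38.1 zax [-0.004 -0.001 -1.   ] F [-5.3 -1.2  3.6] w 15.3 -> shift [ 1.1 -0.6 -0.1] turn 0.002
```

Request:
servo_tool(
  rows=[
    [[-0.6,1.5,0,0,0.9],[-1,3,0,0,0.9],[-1,4,0,0,0.9],[-1,4,0,0,0.9],[-1,4,0,0,0.9]],
  ],
)

```text
t: 16.42
ee_pos: [0.5468, -0.0076, 0.0888]
tcp_rot: [-0.003, 0.945, 0.326, -0.002]
wrist_force: [-12.0, 14.0, 8.9]
grip_width: 0.0157
finger_force: 12.0
```

```bash
python3 plan.py .5473 -.0062 .089 38
```

```text
t 16.42 pos [546.8  -7.6  88.8] th 38.1 zax [-0.006  0.004 -1.   ] F [-12.   14.    8.9] w 15.7 -> shift [ 1.3 -0.8 -0.2] turn 0.001
```

Request:
servo_tool(
  rows=[
    [[0,-2,0,0,0.9],[0,-4,0,0,0.9],[0,-4,0,0,0.6],[0,-4,0,0,0.3],[0,-4,0,0,0],[0,-4,-10,0,0],[0,-4,-30,0,0],[0,-4,-55,0.12,0],[-20,20,-60,0.24,0],[-45,45,-60,0.36,0],[-70,70,-60,0.48,0],[-95,92,-55,0.6,0],[-107,103,-40,0.72,0],[-107,103,-20,0.84,0],[-107,103,0,0.96,0],[-107,103,10,1.08,0],[-107,103,20,1.2,0],[-107,103,20,1.32,0],[-107,103,20,1.44,0],[-107,103,20,1.53,0]],
  ],
  force=40,
)

```text
t: 18.08
ee_pos: [0.5309, -0.1582, 0.0696]
tcp_rot: [-0.0, 0.907, -0.421, 0.001]
wrist_force: [0.5, 0.5, 0.4]
grip_width: 0.0869
finger_force: 0.0
```

```bash
python3 plan.py .527 -.155 .004 -49.5;  python3 - <<'E'
from h import *
v,u=np.mgrid[:420,:560]
I=[]
for n in("top","side"):
    p,d,ci=snap(n);W=world(ci,u,v,d);np.savez(f"{n}3.npz",p=p,d=d)
    V=p.max(-1).astype(int)
    near=lambda x,y,R:np.hypot(W[...,0]-x,W[...,1]-y)<R
    m=near(.545,-.006,.02)&(V<80)&(W[...,2]>.09);P=ray(ci,u[m],v[m],.105);print(n,"knob",P.mean(0).round(4) if m.any() else None)
    bl=near(.58,-.19,.08)&(V>195)&(W[...,2]>-.01);Q=ray(ci,u[bl],v[bl],.006);print(n,"blade",Q.mean(0).round(4) if bl.any() else None)
    m=near(.545,-.006,.035)&(W[...,2]>.055)&(W[...,2]<.075)&(V>150);print("pad top z",np.median(W[m][:,2]) if m.any() else None,m.sum())
    a,b=(150,225) if n=="top" else (160,215)
    I.append(cv2.resize(p[a:a+110,b:b+130],None,fx=3,fy=3))
cv2.imwrite("pics/g.png",np.hstack(I)[...,::-1])
E
```

```text
t 18.08 pos [ 530.9 -158.2   69.6] th -49.8 zax [ 0.001 -0.    -1.   ] F [0.5 0.5 0.4] w 86.9 -> shift [-5.   1.  65.6] turn -0.005
top knob None
top blade [ 0.5952 -0.1966  0.006 ]
pad top z None 0
side knob [ 0.5446 -0.0021  0.105 ]
side blade [ 0.5832 -0.2617  0.006 ]
pad top z 0.06527213068680049 69
```

View pics/g.png

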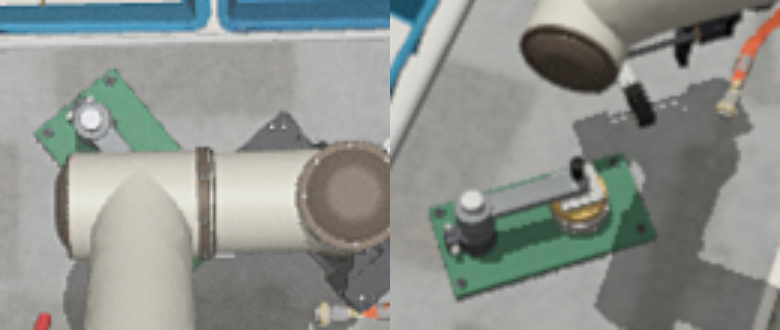

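The side picture shows the arm standing over the stack, with the pad on crop (585,190) and the knob at (578,168). The gauge is still at (640,100). Pad underside is about 57 mm, so the gap is about 7 mm. I'll grip the gauge.

Request:
servo_tool(
  rows=[
    [[-5,1,30,0,0],[-5,1,50,0,0],[-5,1,60,0,0.3],[-5,1,65.5,0,0.5],[-5,1,65.5,0,0.9],[-5,1,65.5,0,0.9],[-5,1,65.5,0,0.9],[-5,1,65.5,0,0.9],[-5,1,65.5,0,0.9],[-5,1,65.5,0,0.9],[-5,1,65.5,0,0.9],[-5,1,65.5,0,0.9],[-5,1,65.5,0,0.9],[-5,1,65.5,0,0.9]],
  ],
  force=40,
)

```text
t: 19.35
ee_pos: [0.5259, -0.1547, 0.0036]
tcp_rot: [0.0, 0.908, -0.418, -0.0]
wrist_force: [-0.2, 0.3, 1.2]
grip_width: 0.0198
finger_force: 40.0
```

```bash
python3 plan.py .527 -.155 .004 -49.5
```

```text
t 19.35 pos [ 525.9 -154.7    3.6] th -49.4 zax [-0. -0. -1.] F [-0.2  0.3  1.2] w 19.8 -> shift [ 0.9 -0.7 -0.4] turn 0.001
```

Request:
servo_tool(
  rows=[
    [[0,0,-30,0,0.9],[0,0,-60,-0.1,0.9],[-10,5,-90,-0.2,0.9],[-25,13,-100,-0.3,0.9],[-45,23,-100,-0.42,0.9],[-65,33,-100,-0.54,0.9],[-85,43,-100,-0.66,0.9],[-100,50,-100,-0.78,0.9],[-105.4,52.7,-100,-0.9,0.9],[-105.4,52.7,-100,-1.02,0.9],[-105.4,52.7,-100,-1.14,0.9],[-105.4,52.7,-100,-1.26,0.9],[-105.4,52.7,-100,-1.38,0.9],[-105.4,52.7,-100,-1.48,0.9],[-105.4,52.7,-100,-1.529,0.9],[-105.4,52.7,-100,-1.529,0.9],[-105.4,52.7,-100,-1.529,0.9]],
  ],
  force=40,
)

```text
t: 20.77
ee_pos: [0.4172, -0.1089, 0.1034]
tcp_rot: [-0.0, 0.945, 0.326, -0.0]
wrist_force: [0.3, 0.7, -1.1]
grip_width: 0.0196
finger_force: 40.0
```

```bash
python3 plan.py .4173 -.109 .0556 38.2; python3 - <<'E'
from h import *
I=[]
C=np.array([.547,-.007]);uu=np.array([.786,.618])
for n in("top","side"):
    p,d,ci=snap(n);q=proj(ci,np.append(C-.165*uu,.1));q2=proj(ci,np.append(C-.04*uu,.1));print(n,q,q2)
    a,b=(150,190) if n=="top" else (160,215)
    if n=="top": o=(a,b)
    I.append(cv2.resize(p[a:a+120,b:b+130],None,fx=3,fy=3))
cv2.imwrite("pics/i.png",np.hstack(I)[...,::-1])
E
```

```text
t 20.77 pos [ 417.2 -108.9  103.4] th 38.1 zax [-0.  0. -1.] F [ 0.3  0.7 -1.1] w 19.6 -> shift [-0.   0.2 47.8] turn -0.002
top [313.93902669 259.91884455] [286.80574735 227.13573184]
side [327.84125004 200.47519326] [289.3030216  211.40793223]
```

View pics/i.png

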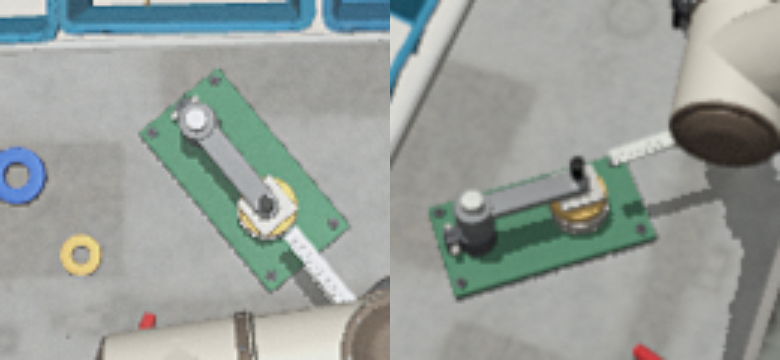

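The picture shows the blade at crop (320,265) pointing at the pad, in line with the arm, and the arm is closed. I'll check the lateral offset from the images, then lower it.

```bash
python3 - <<'E'
from h import *
v,u=np.mgrid[:420,:560]
for n in("top","side"):
    p,d,ci=snap(n);W=world(ci,u,v,d);h=cv2.cvtColor(p,cv2.COLOR_RGB2HSV).astype(int);S,V=h[...,1],h[...,2]
    near=lambda x,y,R:np.hypot(W[...,0]-x,W[...,1]-y)<R
    bl=near(.495,-.05,.05)&(V>150)&(S<60)&(W[...,2]>.085)&(W[...,2]<.125)
    Q=ray(ci,u[bl],v[bl],.105)[:,:2]
    kn=near(.545,-.006,.02)&(V<90)&(W[...,2]>.09)&(W[...,2]<.12);K=ray(ci,u[kn],v[kn],.105)[:,:2].mean(0)
    co=near(.632,.062,.02)&(V>185)&(W[...,2]>.085)&(W[...,2]<.115);c=ray(ci,u[co],v[co],.098)[:,:2].mean(0)
    ax=cv2.fitLine(Q.astype(np.float32),cv2.DIST_L2,0,.0001,.0001).ravel()[:2];ax*=np.sign(ax[0])
    w=np.array([np.cos(np.radians(38.2)),np.sin(np.radians(38.2))]);nn=np.array([-w[1],w[0]])
    print(n,bl.sum(),kn.sum(),co.sum(),"blade ang",np.degrees(np.arctan2(ax[1],ax[0])).round(1),"lat blade-col",((Q.mean(0)-c)@nn*1000).round(1),"knob-col",((K-c)@nn*1000).round(1),np.hypot(*(K-c)).round(4),"tip from knob",((Q-K)@w).max().round(4), "tipz",np.median(W[bl][:,2]).round(4))
E
```

```text
top 149 12 35 blade ang 38.3 lat blade-col 0.4 knob-col 1.5 0.1121 tip from knob -0.0339 tipz 0.1052
side 110 31 31 blade ang 40.6 lat blade-col 1.1 knob-col 3.9 0.1082 tip from knob -0.0369 tipz 0.105
```

Request:
servo_tool(
  rows=[
    [[-4,0.2,25,0,0.9],[-4,0.2,40,0,0.9],[-4,0.2,48,0,0.9],[-4,0.2,48,0,0.9],[3,0.2,48,0,0.9],[10,0.2,48,0,0.9],[17,0.2,48,0,0.9],[22,0.2,48,0,0.9],[22,0.2,48,0,0.9]],
  ],
)

```text
t: 21.72
ee_pos: [0.4368, -0.0946, 0.0562]
tcp_rot: [0.0, 0.945, 0.328, 0.001]
wrist_force: [-0.2, -0.1, -0.8]
grip_width: 0.0194
finger_force: 40.0
```

```bash
python3 plan.py .437 -.0935 .0536 38.2
```

```text
t 21.72 pos [436.8 -94.6  56.2] th 38.2 zax [ 0.003  0.    -1.   ] F [-0.2 -0.1 -0.8] w 19.4 -> shift [ 0.9 -0.7  2.6] turn 0.001
```

Request:
servo_tool(
  rows=[
    [[0,0,1,0,0.9],[0,0,1.8,0,0.9],[0,0,2.4,0,0.9],[0,0,2.8,0,0.9],[0,0,2.8,0,0.9]],
  ],
)

```text
t: 22.13
ee_pos: [0.4347, -0.0956, 0.0529]
tcp_rot: [0.0, 0.945, 0.327, 0.0]
wrist_force: [-0.9, 0.8, 0.8]
grip_width: 0.0196
finger_force: 40.0
```

```bash
python3 plan.py .437 -.0935 .0536 38.2; python3 -c "
from h import *;s=r.get_state();print(s['wrist_torque'])"
```

```text
t 22.13 pos [434.7 -95.6  52.9] th 38.2 zax [ 0. -0. -1.] F [-0.9  0.8  0.8] w 19.6 -> shift [ 3.1 -0.2 -0.7] turn -0.001
[-0.01330505 -0.02846804  0.04226439]
```

Request:
servo_tool(
  rows=[
    [[4,0,0,0,0.9],[9,0,0,0,0.9],[14,0,0,0,0.9],[19,0,0,0,0.9],[23,0,0,0,0.9],[25,0,0,0,0.9],[25,0,0,0,0.9]],
  ],
)

```text
t: 22.72
ee_pos: [0.4556, -0.0795, 0.0529]
tcp_rot: [0.0, 0.945, 0.327, 0.001]
wrist_force: [0.4, 0.5, 2.0]
grip_width: 0.0195
finger_force: 40.0
```

```bash
cat > fs.py <<'E'
from h import *
s=r.get_state();R=rm(s["tcp_rot"]);p=np.array(s["ee_pos"]);C=np.array([.547,-.007]);a=np.array([.786,.618])
print("t",s["t"].__round__(2),"D",((C-p[:2])@a*1000).round(1),"lat",((p[:2]-C)@[-.618,.786]*1000).round(1),"z",(p[2]*1000).round(1),"Ftool",(R.T@s["wrist_force"]).round(1),"T",(R.T@s["wrist_torque"]).round(2),"zax",R[:,2].round(3),"w",s["grip_width"])
E
python3 fs.py
```

```text
t 22.72 D 116.7 lat -0.5 z 52.9 Ftool [ 0.6 -0.1 -2. ] T [ 0.01  0.45 -0.06] zax [ 0.002  0.    -1.   ] w 0.019522292968730186
```

Request:
servo_tool(
  rows=[
    [[2,0,-0.3,0,0.9],[4,0,-0.3,0,0.9],[6,0,-0.3,0,0.9],[8,0,-0.3,0,0.9],[10,0,-0.3,0,0.9],[10,0,-0.3,0,0.9]],
  ],
)

```text
t: 23.22
ee_pos: [0.4628, -0.0736, 0.0531]
tcp_rot: [0.0, 0.945, 0.327, 0.0]
wrist_force: [-0.3, -0.2, 2.2]
grip_width: 0.0199
finger_force: 40.0
```

```bash
python3 fs.py
```

```text
t 23.22 D 107.4 lat -0.3 z 53.1 Ftool [-0.3 -0.1 -2.2] T [-0.03  0.07  0.01] zax [ 0.  0. -1.] w 0.01994359784005342
```

Request:
servo_tool(
  rows=[
    [[1,0,0,0,0.9],[2,0,0,0,0.9],[3,0,0,0,0.9],[4,0,0,0,0.9],[5,0,0,0,0.9],[5,0,0,0,0.9]],
  ],
)

```text
t: 23.72
ee_pos: [0.4665, -0.0706, 0.0531]
tcp_rot: [0.0, 0.945, 0.327, 0.0]
wrist_force: [-0.5, -0.1, 2.7]
grip_width: 0.0196
finger_force: 40.0
```

```bash
python3 fs.py
```

```text
t 23.72 D 102.6 lat -0.3 z 53.1 Ftool [-0.5 -0.2 -2.7] T [-0.05 -0.09 -0.04] zax [ 0.  0. -1.] w 0.01963259371316227
```

Request:
servo_tool(
  rows=[
    [[1,0,0,0,0.9],[2,0,0,0,0.9],[3,0,0,0,0.9],[4,0,0,0,0.9],[4,0,0,0,0.9]],
  ],
)

```text
t: 24.13
ee_pos: [0.4693, -0.0683, 0.053]
tcp_rot: [0.0, 0.945, 0.327, -0.0]
wrist_force: [-1.4, -1.1, 3.7]
grip_width: 0.0198
finger_force: 40.0
```

```bash
python3 fs.py
```

```text
t 24.13 D 99.0 lat -0.1 z 53.0 Ftool [-1.8 -0.  -3.7] T [-0.11 -0.41 -0.01] zax [-0.001 -0.    -1.   ] w 0.019761912868900503
```

Request:
servo_tool(
  rows=[
    [[0.5,0,0,0,0.9],[1,0,0,0,0.9],[1.5,0,0,0,0.9],[2,0,0,0,0.9],[2,0,0,0,0.9],[2,0,0,0,0.9]],
  ],
)

```text
t: 24.63
ee_pos: [0.47, -0.0675, 0.0529]
tcp_rot: [-0.0, 0.945, 0.327, -0.001]
wrist_force: [-3.8, -3.5, 5.0]
grip_width: 0.0197
finger_force: 40.0
```

```bash
python3 fs.py
```

```text
t 24.63 D 97.9 lat 0.1 z 52.9 Ftool [-5.2  0.4 -5. ] T [-0.19 -1.18  0.02] zax [-0.002 -0.001 -1.   ] w 0.019695726787816444
```

Request:
servo_tool(
  rows=[
    [[0.4,0,-0.3,0,0.9],[0.8,0,-0.4,0,0.9],[0.8,0,-0.4,0,0.9],[0.8,0,-0.4,0,0.9],[0.8,0,-0.4,0,0.9]],
  ],
)

```text
t: 25.05
ee_pos: [0.4701, -0.0671, 0.0531]
tcp_rot: [-0.0, 0.945, 0.327, -0.002]
wrist_force: [-4.6, -4.7, 4.4]
grip_width: 0.0198
finger_force: 40.0
```

```bash
python3 fs.py; python3 - <<'E'
from h import *
I=[]
v,u=np.mgrid[:420,:560]
for n in("top","side"):
    p,d,ci=snap(n)
    a,b=(150,190) if n=="top" else (160,215)
    I.append(cv2.resize(p[a:a+120,b:b+130],None,fx=3,fy=3))
cv2.imwrite("pics/j.png",np.hstack(I)[...,::-1])
E
python3 fs.py
```

```text
t 25.05 D 97.6 lat 0.3 z 53.1 Ftool [-6.5  0.8 -4.3] T [-0.36 -1.37  0.  ] zax [-0.003 -0.001 -1.   ] w 0.01975884964416412
t 25.15 D 97.6 lat 0.3 z 53.1 Ftool [-6.4  0.7 -5.1] T [-0.35 -1.32  0.05] zax [-0.003 -0.001 -1.   ] w 0.019495316023915396
```

View pics/j.png

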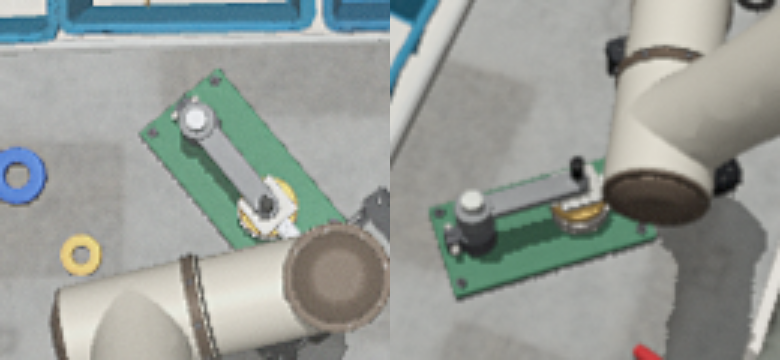

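The blade is under the middle of the pad with the ring and arm undisturbed. The axial drag is steady at 6.4 N and the gauge has stopped advancing, so it is snug at a gap of about 6.9 mm, which agrees with the pad height.

```bash
python3 -c "
from workcell import r
print(r.hand_in())"
```

```text
the job is handed in; nothing more can be done
None
```

I handed the job in at about 25 s of the 72 s allowed: bearing and spacer stacked on the seat, stop arm against its stop, and the gauge still gripped under the pad with about 6.4 N of drag, for a gap of about 6.9 mm; the hand-in returned no verdict.

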